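# Feel the rail's sockets for a left-in slug, then snap the rest post into the clear one

## Robot

A 6-joint arm with a two-finger parallel gripper is mounted at the origin on a cart in front of the work surface, level with it; the furniture and walls round the work are solid. World frame = base frame: x ahead of the robot, y to its left, z up, the work surface at z = 0. Lengths are in m, angles in rad, forces in N, time in s.
With the tool pointing down it reaches from about 0.35 to 0.85 m from the base axis. Payload 8.1 kg.
Tool frame: the origin (TCP) lies between the finger pads; the fingertips stand 11 mm ahead of it and the grasp point (between the pads) lies 8 mm behind it (robot.tips_ahead is the distance from the TCP to the fingertips, in m); z points along the fingers, y is the line along which they close (so a half turn about z gives the same grasp; the last joint's range is limited). The gripper opens to 93 mm and grips with 3 to 60 N. Pads are 15 mm wide; open, the fingers measure 128 mm over their backs; the gripper's body (75 mm by 188 mm) begins 65 mm behind the grasp point.
Start: joints at [-1.223, 0.13, 1.488, -0, 1.523, -0.085], TCP at [0.252, -0.545, 0.23] pointing down, gripper open.
Joint ranges: [-2.96, 2.96], [-0.89, 2.26], [0.02, 2.5], [-1.34, 4.48], [0, 2.73], [-2.66, 2.66]. Speed limits (rad/s): [2.39, 2.39, 2.79, 3.14, 3.14, 3.14].

## Interface

Orientations are given as a rotation vector (axis times angle).
In Python, from plant import robot gives the robot as it stands. The module is installed in compiled form; this text tells all that it offers.
- The arm moves only by the tool move_arm, never from a script. Its argument "deltas" is one flat list of numbers, 7 for each row, row after row: the shift along the tool's x, y, z in m, then the turn, a rotation vector about the tool's x, y, z in rad, then the opening, from 0 (shut) to 1 (fully open). A call has 1 to 12 rows; each row is the pose to reach, as a shift and turn from the pose commanded when the call began, along the tool's axes at that moment; what a row does not reach only later rows make up. A row lasts 1/8 s, in which the tool goes at most 62.5 mm and 10.7 degrees, less where a joint would pass 70% of its speed; a pose out of reach is approached as far as the arm can. A call with a gripper value outside its range is refused whole. The fingers move at their own pace and stop on an object; "squeeze" is the grip in N (left out, the last holds). Time passes only in rows, so rows that repeat a pose let the fingers close. It gives the time, the measured TCP pose, the force, the opening and the grip force at its end, in the units of the state.
- robot.read_state(): the state, without advancing time (a new reading comes with each control period).
- robot.read_camera(name): name is "side" or "top" or "wrist"; returns (picture, depth): 384x512x3 uint8, red, green, blue; 384x512 float32, m along the optical axis (not along the pixel's ray), 0 where there is no reading.
- robot.camera_model(name): a dict with "K" (3x3 intrinsics, pixels), "R" (3x3) and "t" (3): a world point X has camera coordinates R X + t; the wrist camera has in their place "tool_from_camera" (4x4, takes a point from camera to tool coordinates, whose origin is the TCP and whose axes are the flange's). Camera axes: x right, y down, z forward; pixel columns grow to the right and rows downward; lengths in m; the calibration is good to about 2 mm. A picture is of the moment at which its call begins: read the wrist's pose just before it. camera_model takes no time and is no camera call.
- robot.close_job(): hands the job in; it is judged then, once.
Trained networks look in the newest picture that a camera, given by its name, has taken for a name from the list of things; names that differ only in an ending like _2 or _b are one class to them, and where a whole thing is asked for, a point or a joint stands for the part that bears it (a point fixed in the world has none). Each returns a list of dicts, best first, with "confidence" (0 to 1); they miss things now and then, are a little off and sometimes report something else, mostly with a low value. They report only what shows in the picture. A call takes as long as a camera call. They do not tell look-alikes from the thing itself.
- robot.recognise(camera, label): "uv" ([column, row] in pixels, amid what is visible of it).
The state is a dict: "t": time; "q": joint angles; "dq": joint speeds; "joint_torque": joint torques, N m; "tool_pos": TCP position; "orientation": TCP orientation; "force": force on the tool from outside, world axes, zero at the start; "wrist_torque": the same for the moment, N m; "opening": finger opening in m; "gripper_force": force on a finger pad.
Only numpy, scipy, OpenCV 4.12 (cv2) and the standard library are available. Lean on these libraries where they do the work, as an engineer would, in place of code of your own. Each camera call takes 0.05 s, during which the arm holds its last target. There are 200 camera calls.

## Task

The rest rail on the table needs its second rest post, but packing slugs were left deep in two of its three sockets. With the feeler, feel slowly and gently down into the sockets until you have touched the floor of the clear one, and put the feeler back in its hole in the wooden block; only then take the dome-topped post from the block and press it, without forcing it, into that clear socket until it has snapped past the spring ball and its shoulder sits flat on the rail. Never try the post on a slug, and leave the coned pin and the other things where they are.

Things in the scene. Friction and masses are not known exactly. Their poses are not given: they have to be found in the camera images.
- rail: Dark steel rest rail fixed to the table: bar 56 x 250 mm on a foot plate 110 x 290 x 8 mm, flat top 58 mm above the table. Origin on the table under its centre, long way along y, z up. A fixed dome-topped rest (34 mm wide, 40 mm high) stands on top at y = +90 mm. Three equal upright sockets in the top at y = -90, -30 and +30 mm; a jammed slug lies in two of them, which ones is not known.
- socket_0 (a point): Centre of the mouth of the socket at y = -90 mm, level with the rail's top; axes as the rail's. Each socket: 22 mm bore, flat floor 45 mm below the mouth. A spring ball sticks 2.5 mm out of the front (-x) wall 12 mm below the mouth (4 to 8 N push it in). A slug (slug_a, slug_b) is a 19.6 mm steel cylinder, its top 18 to 36 mm below the mouth.
- socket_1 (a point): The same for the socket at y = -30 mm.
- socket_2 (a point): The same for the socket at y = +30 mm.
- block: Pale wooden block 62 x 152 x 50 mm, fixed on the table; origin under its centre, long way along y. Three upright holes, 45 mm deep, along its centre line: 13.5 mm at y = -50 mm for the feeler; 22.5 mm at y = 0 and +50 mm, holding the dome-topped post and the coned pin, either way round.
- feeler_hole (a point): Centre of the mouth of the feeler's hole, on the block's top.
- feeler: Feeler: straight 10 mm rod, 85 mm long, steel with a white nylon tip, and an aluminium grip knob 24 mm in diameter, 30 mm high on its upper end (115 mm overall, 0.09 kg). Origin at the centre of the rod's lower tip, z along the rod to the knob. Stands upright in its hole, tip on the hole's floor 45 mm below the block's top. A black ring 45 mm from the tip marks a clear socket's depth. Stiff: touch down at 20 mm/s or less.
- post: Dome-topped steel post, 0.13 to 0.21 kg. Origin: centre of its shoulder's underside, z up. Below: 20 mm shank, 40 mm long, coned nose (12 mm tip), groove for the ball. Above: shoulder 34 mm wide, 6 mm thick, then a straight 24 mm grip 28 mm high and a 6 mm dome. Stands in the block, shoulder on its top. Pressing it past the ball takes about 4 to 12 N; then the shoulder meets the rail.
- cone_pin: Coned locating pin, a bystander in the block: same shank, shoulder and origin as the post, but the part above the shoulder is 24 mm wide for 16 mm only and then tapers to a point.
- tape_measure: Tape measure, 38 x 99 x 65 mm, a bystander standing on the table; origin under its centre.
- flat_bar: Drilled steel flat bar 40 x 220 x 10 mm lying on the table behind the rail, a bystander; origin under its centre.
Mind the look-alikes: they are no part of the job. What is shaped like the post but orange, purple or turquoise is not meant.

How it is judged:
On the way, in this order (a step that is already met when the one before it is completed fails the run):
1. the feeler's tip has touched down in the clear socket, at least 41 mm below the mouth, with the post still in the block (((horizontal distance between feeler and socket_0 below 0.008 m and z of feeler in the frame of socket_0 below -0.041 m) or (horizontal distance between feeler and socket_1 below 0.008 m and z of feeler in the frame of socket_1 below -0.041 m) or (horizontal distance between feeler and socket_2 below 0.008 m and z of feeler in the frame of socket_2 below -0.041 m)) and distance of post from where it was at the start of the episode below 0.01 m), for 0.1 s.
2. the feeler is back in its hole in the block, with the post still there (horizontal distance between feeler and feeler_hole below 0.008 m and z of feeler in the frame of feeler_hole below -0.035 m and distance of post from where it was at the start of the episode below 0.01 m), for 0.1 s.
3. the post is pressed home in the clear socket (((horizontal distance between post and socket_0 below 0.004 m and z of post in the frame of socket_0 between -0.003 and 0.002 m) or (horizontal distance between post and socket_1 below 0.004 m and z of post in the frame of socket_1 between -0.003 and 0.002 m) or (horizontal distance between post and socket_2 below 0.004 m and z of post in the frame of socket_2 between -0.003 and 0.002 m)) and angle between post's own z axis and vertical below 0.05 rad), for 0.2 s.
At the end, for the whole second after the job is handed in: The dome-topped post stands upright (within 0.05 rad) in the clear socket, its shoulder within 2 mm of the rail's top and within 4 mm of the socket's centre; the feeler stands in its hole in the block, its tip at least 35 mm below the block's top; both released and at rest (all of step 3 and horizontal distance between feeler and feeler_hole below 0.008 m and z of feeler in the frame of feeler_hole below -0.035 m and angle between feeler's own z axis and vertical below 0.3 rad and linear speed of each of post, feeler below 0.02 m/s); the robot touches nothing.
It fails at once if the feeler is pressed on a slug or on the rail with more than 40 N (contact force between feeler and slug_a above 40 N or contact force between feeler and slug_b above 40 N or contact force between feeler and rail above 40 N).
It fails at once if the post is set on a slug (contact force between post and slug_a above 1 N or contact force between post and slug_b above 1 N).
It fails at once if the post is pressed on the rail with more than 60 N (contact force between post and rail above 60 N).
It fails at once if the coned pin, tape measure, or flat bar is moved more than 30 mm (distance of any of flat_bar, tape_measure, cone_pin from where it was at the start of the episode above 0.03 m).
It also fails if it takes over 72 s, if anything falls off the work surface, if the arm or the gripper's body presses on something with over 40 N, if the wrist force passes 120 N, or if a joint passes its speed limit or range.

## Working session

There is one attempt and no reset: what is moved stays moved. The work goes in short steps, Python scripts to look and compute and a tool call to move; the robot and the scene stay as the last step left them, time stands still between calls to the robot, and variables do not carry over. Pictures are saved under pics/ and viewed, at most 11 in all, crops included, and the job is handed in when it is done.

Besides the shell and the picture viewer there is one more tool, called as name(argument=value, ...), one argument or row to a line, values as JSON. move_arm: Moves the arm, as the interface text tells. Its arguments: {"type":"object","properties":{"deltas":{"type":"array","items":{"type":"number"}},"squeeze":{"type":"number"}},"required":["deltas"]}

```bash
mkdir -p pics
cat > h.py <<'E'
import numpy as np, cv2
from plant import robot
from scipy.spatial.transform import Rotation as Rn
def snap(n,f):
    s=robot.read_state(); im,d=robot.read_camera(n); m=robot.camera_model(n)
    cv2.imwrite(f'pics/{f}.png',im[:,:,::-1])
    if n=='wrist':
        T=np.eye(4);T[:3,:3]=Rn.from_rotvec(s['orientation']).as_matrix();T[:3,3]=s['tool_pos']
        W=T@np.array(m['tool_from_camera'])
    else:
        C=np.eye(4);C[:3,:3]=m['R'];C[:3,3]=m['t'];W=np.linalg.inv(C)
    K=np.array(m['K']); np.savez(f'pics/{f}.npz',im=im,d=d,W=W,K=K)
    return im,d,W,K
def cloud(d,W,K):
    v,u=np.mgrid[:d.shape[0],:d.shape[1]]
    p=np.stack([(u-K[0,2])/K[0,0]*d,(v-K[1,2])/K[1,1]*d,d],-1)
    return p@W[:3,:3].T+W[:3,3]
def load(f):
    z=np.load(f'pics/{f}.npz'); return z['im'],z['d'],z['W'],z['K']
def onplane(uv,z,W,K):
    r=W[:3,:3]@np.linalg.inv(K)@np.array([uv[0],uv[1],1.]); o=W[:3,3]
    return o+r*(z-o[2])/r[2]
E
python3 - <<'E'
from h import *
print(robot.read_state())
for n in ['top','side']:
    im,d,W,K=snap(n,n+'0'); P=cloud(d,W,K); print(n,W[:3,3])
    for l in ['rail','block','feeler','post','cone_pin','tape_measure','flat_bar']:
        for r in robot.recognise(n,l)[:3]:
            u,v=map(int,r['uv']); print(l,round(r['confidence'],2),u,v,P[v,u].round(3))
E
```

```text
{'t': 0.0, 'q': array([-1.22341655e+00,  1.31180515e-01,  1.48929439e+00,  6.32344670e-06,
        1.52301807e+00, -8.53824065e-02]), 'dq': array([ 5.56827240e-04,  1.03169824e-03, -6.23617785e-05,  4.14753979e-04,
        1.25205198e-04,  6.65639531e-05]), 'joint_torque': array([-4.85953769e-04, -5.59858203e+01, -4.91748869e+01,  7.66498852e-02,
        3.57722933e-02, -1.84236224e-04]), 'tool_pos': array([ 0.2514661 , -0.54413636,  0.22856759]), 'orientation': array([-3.06649243e+00, -6.74083851e-01,  3.79851519e-04]), 'force': array([-0.0498913 , -0.04949576, -0.0622966 ]), 'wrist_torque': array([-0.02257491, -0.00791382, -0.0555841 ]), 'gripper_force': 0.0, 'opening': 0.09272167658090452}
top [0.44045851 0.05248616 0.89397744]
rail 0.71 316 188 [ 0.577 -0.086  0.058]
block 0.94 195 221 [0.491 0.205 0.056]
feeler 0.5 208 212 [0.508 0.165 0.119]
feeler 0.46 314 188 [ 0.577 -0.081  0.06 ]
post 0.66 212 265 [0.39  0.157 0.079]
post 0.52 191 217 [0.498 0.209 0.087]
post 0.51 245 239 [0.451 0.083 0.079]
cone_pin 0.48 170 226 [0.477 0.26  0.073]
cone_pin 0.36 195 219 [0.496 0.205 0.054]
tape_measure 0.94 194 145 [0.678 0.216 0.061]
flat_bar 0.9 299 109 [ 0.797 -0.05   0.01 ]
flat_bar 0.28 206 210 [0.513 0.17  0.119]
side [0.34068143 1.11634025 0.55677849]
rail 0.77 257 187 [ 0.584 -0.001  0.058]
block 0.7 277 252 [0.484 0.286 0.049]
feeler 0.47 273 201 [0.509 0.187 0.112]
post 0.76 331 221 [0.388 0.17  0.066]
post 0.62 276 228 [0.495 0.233 0.074]
post 0.62 328 248 [0.387 0.258 0.052]
cone_pin 0.73 278 240 [0.483 0.278 0.072]
cone_pin 0.63 196 238 [0.663 0.249 0.043]
cone_pin 0.22 257 184 [ 0.588 -0.024  0.056]
tape_measure 0.64 193 238 [0.671 0.246 0.041]
flat_bar 0.61 183 193 [ 0.795 -0.034  0.011]
```

View pics/top0.png

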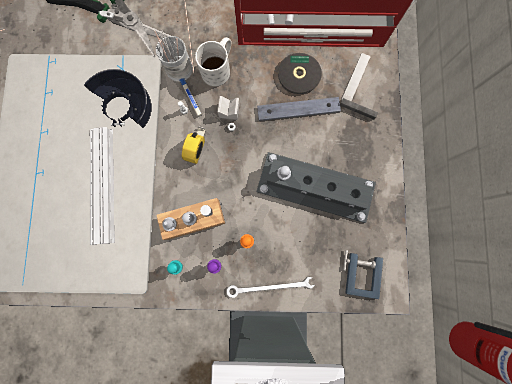

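View pics/side0.png

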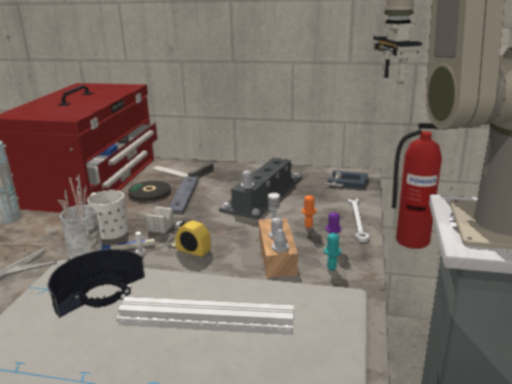

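The top view shows the rail (sockets about (307,180), (331,187), (355,193), fixed rest (284,172)). The block is at (190,218), with the feeler knob at its right end (206,211), then two pins at (188,217) and (168,224). The orange, purple and turquoise decoys stand in front. Next I'll fit the block and rail and work out which pin is the post.

Run:
```python
from h import *
im,d,W,K=load('top0'); P=cloud(d,W,K)
def rect(x0,x1,y0,y1,z0,z1):
    m=(P[...,0]>x0)&(P[...,0]<x1)&(P[...,1]>y0)&(P[...,1]<y1)&(P[...,2]>z0)&(P[...,2]<z1)
    print(m.sum(),cv2.minAreaRect((P[m][:,:2]*1000).astype(np.float32)),np.median(P[m][:,2]))
rect(.43,.56,.11,.30,.044,.055); rect(.45,.70,-.25,.08,.053,.063)
for uv in [(307,180),(331,187),(355,193)]: print(onplane(uv,.058,W,K).round(3))
print(onplane((284,172),.098,W,K).round(3))
for n in ['top0','side0']:
    im,d,W,K=load(n);P=cloud(d,W,K)
    m=(abs(P[...,0]-.495)<.06)&(abs(P[...,1]-.21)<.11)&(P[...,2]>.065)
    # clusters of high points
    nl,lab,st,c=cv2.connectedComponentsWithStats(m.astype(np.uint8))
    for i in range(1,nl):
        if st[i,4]>8: q=P[lab==i]; print(n,st[i,4],c[i].round(),q.mean(0).round(3),'zmax',q[:,2].max().round(3))
print(robot.camera_model('wrist'))
im,_,_,_=load('top0'); s,_,_,_=load('side0')
a=cv2.resize(im[190:250,140:270],None,fx=5,fy=5,interpolation=2); b=cv2.resize(s[185:285,245:315],None,fx=3,fy=3,interpolation=2)
c=np.zeros((600,650,3),np.uint8); c[:300]=a; c[300:,:210]=b[:300]; cv2.imwrite('pics/c1.png',c[:,:,::-1])
```

```text
1238 ((498.60205078125, 219.81033325195312), (62.38877487182617, 152.04669189453125), 16.98127555847168) 0.04965438659033722
2060 ((520.365478515625, -74.92872619628906), (249.8622283935547, 200.35269165039062), 75.0033187866211) 0.057871508694158136
[ 0.597 -0.064  0.058]
[ 0.58  -0.122  0.058]
[ 0.567 -0.18   0.058]
[ 0.607 -0.005  0.098]
top0 106 [206. 210.] [0.512 0.17  0.118] zmax 0.123
top0 96 [187. 217.] [0.498 0.218 0.086] zmax 0.093
top0 84 [167. 223.] [0.483 0.265 0.08 ] zmax 0.092
side0 500 [276. 218.] [0.498 0.22  0.09 ] zmax 0.122
{'K': array([[270.06009126,   0.        , 256.34019345],
       [  0.        , 270.06009126, 192.23086804],
       [  0.        ,   0.        ,   1.        ]]), 'tool_from_camera': array([[ 6.59380131e-04, -9.57258575e-01, -2.89232754e-01,
         8.13695544e-02],
       [ 9.99999735e-01,  7.20354149e-04, -1.04363111e-04,
         9.87937663e-05],
       [ 3.08252497e-04, -2.89232608e-01,  9.57258796e-01,
        -1.54011508e-01],
       [ 0.00000000e+00,  0.00000000e+00,  0.00000000e+00,
         1.00000000e+00]])}
```

View pics/c1.png

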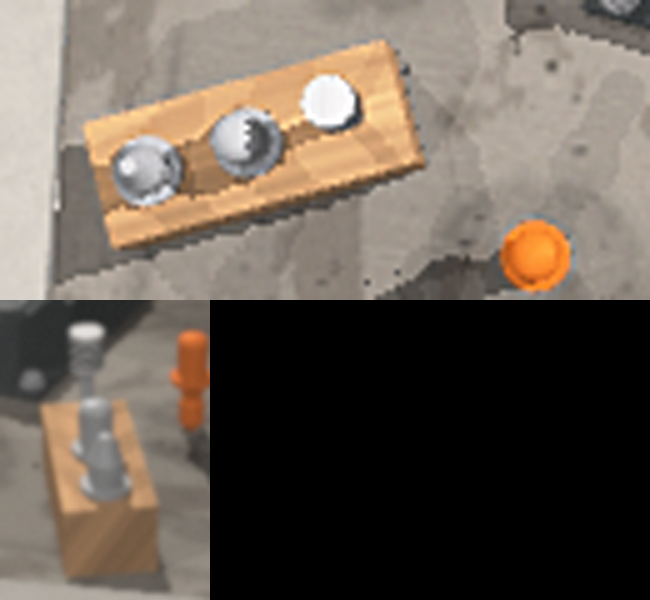

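Middle pin (245,140 in the crop) has the dome, so it is the post. The left one (147,170) tapers to a point: that is the cone pin. The white-topped knob (330,100) is the feeler. First a close look at the rail on the way.

move_arm(
  deltas=[0.053,-0.027,0,0,0,-0.1,0.6,0.106,-0.055,0,0,0,-0.2,0.6,0.158,-0.082,0,0,0,-0.3,0.6,0.211,-0.11,0,0,0,-0.4,0.6,0.264,-0.137,0,0,0,-0.5,0.6,0.317,-0.165,0,0,0,-0.6,0.6,0.37,-0.192,0,0,0,-0.7,0.6,0.422,-0.219,0,0,0,-0.8,0.6,0.475,-0.247,0,0,0,-0.876,0.6,0.475,-0.247,0,0,0,-0.876,0.6,0.475,-0.247,0,0,0,-0.876,0.6,0.475,-0.247,0,0,0,-0.876,0.6],
)

```text
t: 2.3
tool_pos: [0.5787, -0.1225, 0.2297]
orientation: [2.494, 1.91, -0.0]
force: [0.2, 0.6, -0.4]
opening: 0.0556
gripper_force: 0.0
```

```bash
cat >> h.py <<'E'
def delta(xyz,yawdeg):
    "shift and z-turn in the tool's axes to reach TCP xyz, tool down, tool x at yawdeg"
    s=robot.read_state(); R=Rn.from_rotvec(s['orientation'])
    a=np.radians(yawdeg); G=Rn.from_matrix(np.array([[np.cos(a),np.sin(a),0],[np.sin(a),-np.cos(a),0],[0,0,-1]]).T.T)
    print('t',round(s['t'],2),'pos',s['tool_pos'].round(4),'F',s['force'].round(1),'open',round(s['opening'],4))
    print('shift',(R.inv().apply(np.array(xyz)-s['tool_pos'])).round(4),'turn',(R.inv()*G).as_rotvec().round(3))
E
python3 - <<'E'
from h import *
im,d,W,K=snap('wrist','w1'); P=cloud(d,W,K)
m=(abs(P[...,2]-.058)<.004)
nl,lab,st,c=cv2.connectedComponentsWithStats(m.astype(np.uint8)); i=1+np.argmax(st[1:,4])
q=P[lab==i]; print(st[i],cv2.minAreaRect((q[:,:2]*1000).astype(np.float32)),np.median(q[:,2]))
delta([.513,.172,.23],107)
E
```

```text
[ 232   38   52  209 8283] ((588.6531372070312, -92.90721130371094), (250.6224822998047, 56.26264953613281), 75.0133056640625) 0.05702965303562679
t 2.35 pos [ 0.5787 -0.1225  0.2298] F [ 0.4 -0.   0.7] open 0.0561
shift [ 0.2672 -0.1403 -0.0003] turn [ 0.     0.    -0.561]
```

View pics/w1.png

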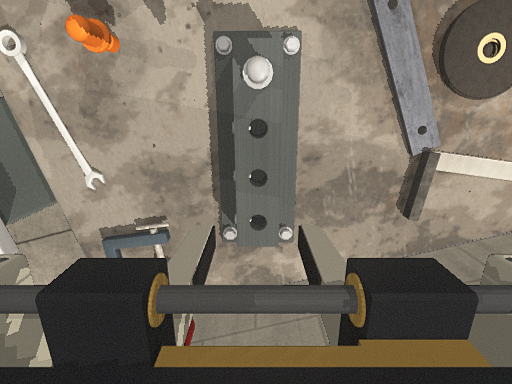

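The wrist view shows the rail with sockets at (258,128), (258,178) and (258,222), and the fixed rest at (258,70). The rail fit is 250.6 x 56.3 mm at height 57 mm, which agrees with the sizes given. Next, the block.

Run:
```python
from h import *
im,d,W,K=load('w1'); P=cloud(d,W,K); g=cv2.cvtColor(im,cv2.COLOR_RGB2GRAY)
c=np.array([.5887,-.0929]);u=np.array([.2588,.9659])
for k,(y,uv) in enumerate(zip([-.09,-.03,.03],[(258,222),(258,178),(258,128)])):
    x0,y0=uv; w=g[y0-13:y0+14,x0-13:x0+14]; m=(w<48).astype(np.uint8)
    nl,lab,st,ce=cv2.connectedComponentsWithStats(m); i=1+np.argmax(st[1:,4])
    e=ce[i]+np.array(uv)-13
    D=P[y0-8:y0+9,x0-8:x0+9,2]
    print(k,(c+y*u).round(4),onplane(e,.058,W,K).round(4),st[i],'min z inside',np.percentile(D,[1,5,20]).round(3))
```

```text
0 [ 0.5654 -0.1798] [ 0.566  -0.1762  0.058 ] [ 5  8 15  9 46] min z inside [0.011 0.012 0.026]
1 [ 0.5809 -0.1219] [ 0.5895 -0.1231  0.058 ] [17  8  5  8 14] min z inside [0.026 0.033 0.035]
2 [ 0.5965 -0.0639] [ 0.594  -0.0686  0.058 ] [ 5 11 16 11 33] min z inside [0.011 0.012 0.022]
```

move_arm(
  deltas=[0.045,-0.023,-0.01,0,0,-0.1,0.6,0.089,-0.047,-0.02,0,0,-0.2,0.6,0.134,-0.07,-0.02,0,0,-0.3,0.6,0.178,-0.094,-0.02,0,0,-0.4,0.6,0.223,-0.117,-0.02,0,0,-0.5,0.6,0.267,-0.14,-0.02,0,0,-0.561,0.6,0.267,-0.14,-0.02,0,0,-0.561,0.6,0.267,-0.14,-0.02,0,0,-0.561,0.6],
)

```text
t: 3.35
tool_pos: [0.5134, 0.1718, 0.2498]
orientation: [1.867, 2.526, -0.0]
force: [-0.1, -0.0, -0.2]
opening: 0.056
gripper_force: 0.0
```

Run:
```python
from h import *
im,d,W,K=snap('wrist','w2'); P=cloud(d,W,K)
for z0,z1 in [(.045,.053),(.113,.125)]:
    m=((P[...,2]>z0)&(P[...,2]<z1)&(abs(P[...,0]-.5)<.09)&(abs(P[...,1]-.21)<.13))
    nl,lab,st,c=cv2.connectedComponentsWithStats(m.astype(np.uint8)); i=1+np.argmax(st[1:,4])
    q=P[lab==i]; print(st[i],c[i],cv2.minAreaRect((q[:,:2]*1000).astype(np.float32)),np.median(q[:,2]),q.mean(0))
    hull=cv2.minEnclosingCircle((q[:,:2]*1000).astype(np.float32)); print(hull)
delta([.513,.172,.113],107)
```

```text
[ 230   71   51  120 4205] [255.23781213 129.16004756] ((497.5538635253906, 220.78082275390625), (62.09248352050781, 150.50559997558594), 17.09620475769043) 0.049036873027173244 [0.49615213 0.2255086  0.04903902]
((497.31854248046875, 220.88543701171875), 80.85633850097656)
[244 175  22  22 373] [254.92761394 185.20107239] ((511.9027404785156, 173.60678100585938), (22.99148941040039, 22.799524307250977), 62.844512939453125) 0.1189283785322961 [0.51183596 0.17401771 0.11871445]
((511.86181640625, 173.49307250976562), 11.997698783874512)
t 3.4 pos [0.5136 0.1714 0.2497] F [ 0.   0.7 -0.8] open 0.0558
shift [ 0.0008 -0.0004  0.1367] turn [0.    0.001 0.   ]
```

View pics/w2.png

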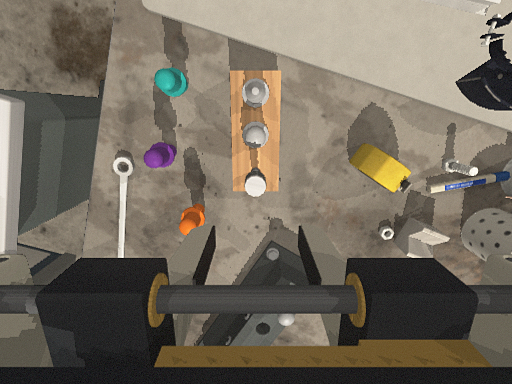

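The wrist view shows the feeler knob at (255,184), the dome post at (256,134) and the cone pin at (256,92). Both feeler estimates agree on (0.512, 0.173). Grasping the knob.

move_arm(
  deltas=[0.002,-0.001,0.05,0,0,0,0.6,0.002,-0.001,0.1,0,0,0,0.6,0.002,-0.001,0.13,0,0,0,0.6,0.002,-0.001,0.152,0,0,0,0.6,0.002,-0.001,0.152,0,0,0,0.6,0.002,-0.001,0.152,0,0,0,0.2,0.002,-0.001,0.152,0,0,0,0.1,0.002,-0.001,0.152,0,0,0,0.1,0.002,-0.001,0.152,0,0,0,0.1,0.002,-0.001,0.152,0,0,0,0.1],
  squeeze=20,
)

```text
t: 4.65
tool_pos: [0.512, 0.1747, 0.0983]
orientation: [1.865, 2.527, 0.001]
force: [-0.6, -0.6, 4.1]
opening: 0.0238
gripper_force: 20.0
```

move_arm(
  deltas=[0,0,-0.03,0,0,0,0.1,0,0,-0.06,0,0,0,0.1,0,0,-0.095,0,0,0,0.1,0,0,-0.11,0,0,0,0.1,0,0,-0.11,0,0,0,0.1],
)

```text
t: 5.28
tool_pos: [0.5122, 0.1747, 0.2082]
orientation: [1.865, 2.527, 0.002]
force: [-0.5, 0.3, -0.4]
opening: 0.0241
gripper_force: 20.0
```

Run:
```python
from h import *
im,d,W,K=snap('wrist','w3'); P=cloud(d,W,K)
im2=cv2.resize(im[150:350,200:310],None,fx=3,fy=3,interpolation=2); cv2.imwrite('pics/c3.png',im2[:,:,::-1])
for _ in range(3): print(robot.read_state()['tool_pos'].round(4))
delta([.5654,-.1798,.208],75)
```

```text
[0.5115 0.1745 0.2068]
[0.5115 0.1745 0.2068]
[0.5115 0.1745 0.2068]
t 5.33 pos [0.5115 0.1745 0.2068] F [-0.4  0.1 -1. ] open 0.0238
shift [-0.3545 -0.0529 -0.0012] turn [-0.001  0.     0.561]
```

View pics/c3.png

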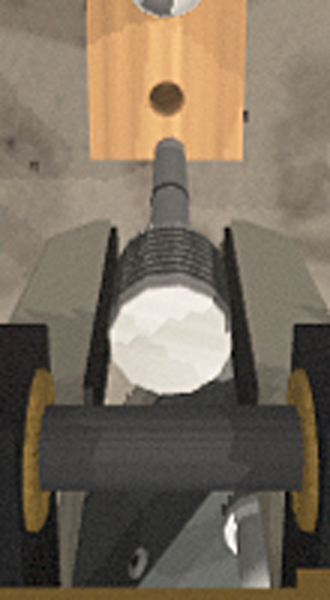

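The feeler is held upright. The knob top is at full-frame (256.3,262.7) and the far edge of the tip at about (256,196.5). Now I'll work out its offset in the tool frame.

Run:
```python
from h import *
im,d,W,K=load('w3'); T=np.array(robot.camera_model('wrist')['tool_from_camera'])
for uv,z in [((256.3,262.7),-.022),((256.0,196.5),.093)]: print(onplane(uv,z,T,K).round(4))
# depth points on knob top
p=cloud(d,T,K)[255:270,245:268]; print(np.median(p.reshape(-1,3),0).round(4))
q=cloud(d,T,K); m=(q[...,2]<-.018)&(q[...,2]>-.026)&(abs(q[...,0])<.02)&(abs(q[...,1])<.012); print(cv2.minEnclosingCircle((q[m][:,:2]*1000).astype(np.float32)))
m=(abs(q[...,2]-.088)<.004)&(abs(q[...,0])<.02)&(abs(q[...,1])<.012); print(m.sum(),q[m].max(0) if m.sum() else '')
# hole in block
print('hole',onplane((200+166/3,150+98/3),.05,W,K).round(4))
```

```text
[ 0.0001  0.0007 -0.022 ]
[0.0019 0.0003 0.093 ]
[-0.0003  0.0005 -0.0205]
((-0.17847764492034912, -0.921037495136261), 13.859118461608887)
25 [0.003229   0.00509823 0.09192219]
hole [0.5124 0.1731 0.05  ]
```

move_arm(
  deltas=[-0.04,0.002,-0.01,0,0,0.1,0.1,-0.08,0.004,-0.01,0,0,0.2,0.1,-0.125,0.007,-0.01,0,0,0.3,0.1,-0.17,0.009,-0.01,0,0,0.4,0.1,-0.215,0.011,-0.01,0,0,0.5,0.1,-0.252,0.013,-0.005,0,0,0.561,0.1,-0.252,0.013,0.0,0,0,0.561,0.1,-0.252,0.013,0.03,0,0,0.561,0.1,-0.252,0.013,0.04,0,0,0.561,0.1,-0.252,0.013,0.04,0,0,0.561,0.1],
)

```text
t: 6.58
tool_pos: [0.597, -0.0615, 0.1659]
orientation: [-2.489, -1.912, 0.003]
force: [0.9, 0.2, -1.3]
opening: 0.0236
gripper_force: 20.0
```

Run:
```python
from h import *
im,d,W,K=snap('wrist','w4'); T=np.array(robot.camera_model('wrist')['tool_from_camera'])
delta([.5979,-.0628,.168],75)
im2=cv2.resize(im[100:330,195:320],None,fx=2.5,fy=2.5,interpolation=2); cv2.imwrite('pics/c4.png',im2[:,:,::-1])
```

```text
t 6.62 pos [ 0.5979 -0.0618  0.1673] F [-1.   0.8 -1.2] open 0.0235
shift [-0.001   0.0002 -0.0007] turn [-0.001 -0.     0.001]
```

View pics/c4.png

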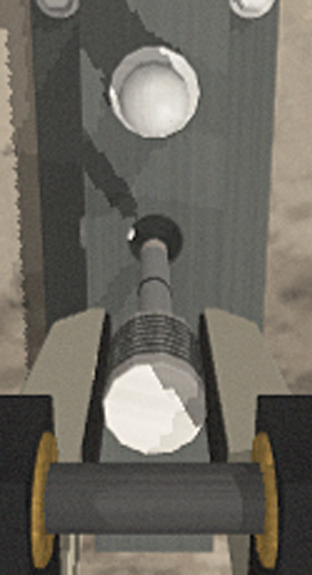

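Tip is centred over socket 2 (hole 155,240; tip 155,245 in the crop). I'll lower gently with a light grip, so the rod slips rather than presses hard.

move_arm(
  deltas=[-0.001,0,0.004,0,0,0,0.1,-0.001,0,0.008,0,0,0,0.1,-0.001,0,0.012,0,0,0,0.1,-0.001,0,0.016,0,0,0,0.1,-0.001,0,0.02,0,0,0,0.1,-0.001,0,0.024,0,0,0,0.1,-0.001,0,0.028,0,0,0,0.1,-0.001,0,0.03,0,0,0,0.1,-0.001,0,0.032,0,0,0,0.1,-0.001,0,0.034,0,0,0,0.1],
  squeeze=8,
)

```text
t: 7.88
tool_pos: [0.5981, -0.0634, 0.1337]
orientation: [2.492, 1.912, 0.0]
force: [-0.4, 0.2, -1.1]
opening: 0.0239
gripper_force: 8.0
```

move_arm(
  deltas=[0,0,0.002,0,0,0,0.1,0,0,0.004,0,0,0,0.1,0,0,0.006,0,0,0,0.1],
)

```text
t: 8.25
tool_pos: [0.5981, -0.0634, 0.1275]
orientation: [-2.493, -1.912, 0.0]
force: [0.3, 0.7, -1.0]
opening: 0.0237
gripper_force: 8.0
```

move_arm(
  deltas=[0,0,0.002,0,0,0,0.1,0,0,0.004,0,0,0,0.1,0,0,0.006,0,0,0,0.1],
)

```text
t: 8.62
tool_pos: [0.598, -0.0634, 0.1215]
orientation: [-2.493, -1.912, 0.0]
force: [-0.9, 0.4, -0.0]
opening: 0.0237
gripper_force: 8.0
```

move_arm(
  deltas=[0,0,0.002,0,0,0,0.1,0,0,0.004,0,0,0,0.1],
)

```text
t: 8.88
tool_pos: [0.5981, -0.0634, 0.1175]
orientation: [2.493, 1.912, 0.0]
force: [-0.5, 0.0, -1.3]
opening: 0.0245
gripper_force: 8.0
```

move_arm(
  deltas=[0,0,0.002,0,0,0,0.1,0,0,0.004,0,0,0,0.1],
)

```text
t: 9.12
tool_pos: [0.5998, -0.0637, 0.1163]
orientation: [2.49, 1.91, 0.004]
force: [-1.5, -0.3, 13.8]
opening: 0.0231
gripper_force: 8.0
```

move_arm(
  deltas=[0,0,0.002,0,0,0,0.1,0,0,0.004,0,0,0,0.1],
)

```text
t: 9.38
tool_pos: [0.6001, -0.0638, 0.1127]
orientation: [2.49, 1.91, 0.005]
force: [-2.0, 0.1, 13.9]
opening: 0.0241
gripper_force: 8.0
```

Contact at tip depth of about 35 mm, so socket 2 holds a slug. On to socket 0.

move_arm(
  deltas=[0,0,-0.03,0,0,0,0.1,0,0,-0.055,0,0,0,0.1,0,0,-0.06,0,0,0,0.1,-0.04,0,-0.06,0,0,0,0.1,-0.08,0,-0.06,0,0,0,0.1,-0.12,0,-0.06,0,0,0,0.1,-0.12,0,-0.06,0,0,0,0.1,-0.12,0,-0.06,0,0,0,0.1],
)

```text
t: 10.38
tool_pos: [0.5666, -0.1788, 0.1686]
orientation: [-2.492, -1.911, 0.0]
force: [-0.9, 0.6, -0.5]
opening: 0.0238
gripper_force: 8.0
```

Run:
```python
from h import *
im,d,W,K=snap('wrist','w5')
delta([.5668,-.1786,.168],75)
im2=cv2.resize(im[100:330,195:320],None,fx=2.5,fy=2.5,interpolation=2); cv2.imwrite('pics/c5.png',im2[:,:,::-1])
```

```text
t 10.43 pos [ 0.5669 -0.1784  0.1688] F [-0.4  0.7 -0.9] open 0.0238
shift [-0.0002 -0.      0.0008] turn [-0.001 -0.001  0.   ]
```

View pics/c5.png

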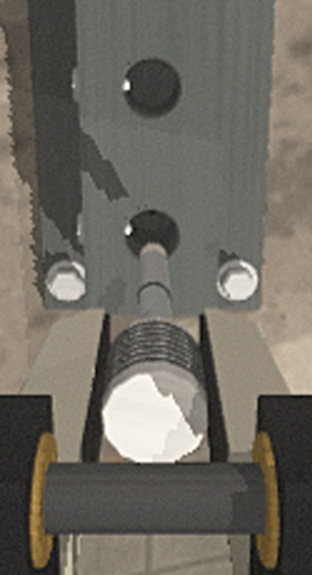

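Tip is over socket 0 (hole 151,232; tip 152,250, still about 20 mm above it). Feeling down.

move_arm(
  deltas=[0.0015,0,0.004,0,0,0,0.1,0.0015,0,0.008,0,0,0,0.1,0.0015,0,0.012,0,0,0,0.1,0.0015,0,0.016,0,0,0,0.1,0.0015,0,0.02,0,0,0,0.1,0.0015,0,0.024,0,0,0,0.1,0.0015,0,0.028,0,0,0,0.1,0.0015,0,0.032,0,0,0,0.1,0.0015,0,0.035,0,0,0,0.1,0.0015,0,0.037,0,0,0,0.1],
)

```text
t: 11.68
tool_pos: [0.5673, -0.1779, 0.1324]
orientation: [-2.492, -1.912, 0.0]
force: [0.7, -0.6, 0.1]
opening: 0.0237
gripper_force: 8.0
```

move_arm(
  deltas=[0,0,0.002,0,0,0,0.1,0,0,0.004,0,0,0,0.1,0,0,0.006,0,0,0,0.1],
)

```text
t: 12.05
tool_pos: [0.5674, -0.1779, 0.1266]
orientation: [2.493, 1.912, 0.0]
force: [0.0, 0.3, -0.7]
opening: 0.0238
gripper_force: 8.0
```

move_arm(
  deltas=[0,0,0.002,0,0,0,0.1,0,0,0.004,0,0,0,0.1,0,0,0.006,0,0,0,0.1],
)

```text
t: 12.42
tool_pos: [0.5674, -0.1779, 0.1205]
orientation: [-2.493, -1.912, -0.0]
force: [-0.6, 0.4, -0.8]
opening: 0.0239
gripper_force: 8.0
```

move_arm(
  deltas=[0,0,0.002,0,0,0,0.1,0,0,0.004,0,0,0,0.1],
)

```text
t: 12.68
tool_pos: [0.5674, -0.1779, 0.1165]
orientation: [-2.493, -1.912, -0.0]
force: [-0.3, -0.9, -1.6]
opening: 0.0237
gripper_force: 8.0
```

move_arm(
  deltas=[0,0,0.002,0,0,0,0.1,0,0,0.004,0,0,0,0.1],
)

```text
t: 12.92
tool_pos: [0.5674, -0.1779, 0.1125]
orientation: [2.493, 1.912, 0.0]
force: [0.2, -0.4, -1.1]
opening: 0.0241
gripper_force: 8.0
```

move_arm(
  deltas=[0,0,0.002,0,0,0,0.1,0,0,0.004,0,0,0,0.1],
)

```text
t: 13.18
tool_pos: [0.5674, -0.1779, 0.1085]
orientation: [2.493, 1.912, 0.0]
force: [-0.1, -0.0, -1.4]
opening: 0.0241
gripper_force: 8.0
```

move_arm(
  deltas=[0,0,0.002,0,0,0,0.1,0,0,0.004,0,0,0,0.1],
)

```text
t: 13.42
tool_pos: [0.5674, -0.1779, 0.1045]
orientation: [-2.493, -1.912, -0.0]
force: [0.5, -0.1, -0.4]
opening: 0.0238
gripper_force: 8.0
```

move_arm(
  deltas=[0,0,0.0015,0,0,0,0.1,0,0,0.003,0,0,0,0.1,0,0,0.003,0,0,0,0.1],
)

```text
t: 13.8
tool_pos: [0.5676, -0.178, 0.1023]
orientation: [2.492, 1.912, 0.0]
force: [-1.4, 0.6, 3.6]
opening: 0.0238
gripper_force: 8.0
```

move_arm(
  deltas=[0,0,0.001,0,0,0,0.1,0,0,0.001,0,0,0,0.1,0,0,0.001,0,0,0,0.1],
)

```text
t: 14.18
tool_pos: [0.5682, -0.1782, 0.1021]
orientation: [2.491, 1.911, 0.002]
force: [-1.8, 0.8, 8.2]
opening: 0.0239
gripper_force: 8.0
```

Floor touched at about 45 mm deep: socket 0 is clear. Taking the feeler back to its hole.

move_arm(
  deltas=[0,0,-0.03,0,0,0,0.1,0,0,-0.06,0,0,0,0.1,0,0,-0.08,0,0,0,0.1,0.05,-0.022,-0.085,0,0,-0.08,0.1,0.1,-0.044,-0.085,0,0,-0.16,0.1,0.15,-0.066,-0.085,0,0,-0.25,0.1,0.2,-0.088,-0.085,0,0,-0.34,0.1,0.25,-0.11,-0.085,0,0,-0.43,0.1,0.295,-0.13,-0.08,0,0,-0.52,0.1,0.326,-0.145,-0.075,0,0,-0.561,0.1,0.326,-0.145,-0.07,0,0,-0.561,0.1,0.326,-0.145,-0.07,0,0,-0.561,0.1],
  squeeze=12,
)

```text
t: 15.68
tool_pos: [0.5113, 0.174, 0.1698]
orientation: [-1.866, -2.527, 0.002]
force: [1.0, 0.4, -0.5]
opening: 0.0238
gripper_force: 12.0
```

Run:
```python
from h import *
im,d,W,K=snap('wrist','w6')
delta([.512,.1745,.168],107)
im2=cv2.resize(im[140:330,200:310],None,fx=3,fy=3,interpolation=2); cv2.imwrite('pics/c6.png',im2[:,:,::-1])
```

```text
t 15.72 pos [0.5117 0.1737 0.1702] F [-0.1  0.3 -0.4] open 0.0241
shift [0.0007 0.0005 0.0022] turn [-0.001  0.     0.001]
```

View pics/c6.png

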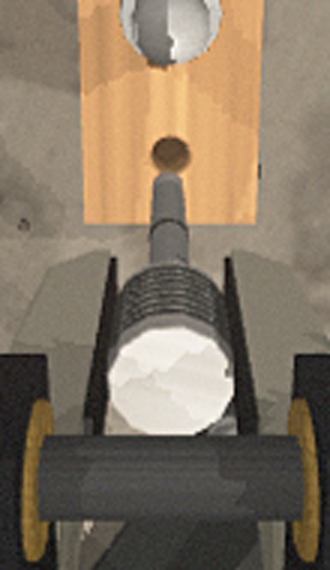

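Hole at crop (171,154), far edge of the tip at (168,172). Working out the offset.

Run:
```python
from h import *
im,d,W,K=load('w6'); T=np.array(robot.camera_model('wrist')['tool_from_camera'])
print('tip far edge (tool)',onplane((256,197.3),.089,T,K).round(4))
print('tip left/right y at row 199', onplane((200+152/3,140+180/3),.089,T,K).round(4),onplane((200+184/3,140+180/3),.089,T,K).round(4))
print('hole (tool)',onplane((257,191.3),.1702-.05,T,K).round(4))
print('hole far/near',onplane((257,140+137/3),.12,T,K).round(4),onplane((257,140+172/3),.12,T,K).round(4))
print('knob',onplane((200+170/3,140+384/3),-.026,T,K).round(4))
```

```text
tip far edge (tool) [0.0024 0.0004 0.089 ]
tip left/right y at row 199 [-0.0003 -0.0047  0.089 ] [-0.0003  0.0054  0.089 ]
hole (tool) [-0.001   0.0014  0.1202]
hole far/near [0.0053 0.0014 0.12  ] [-0.0076  0.0014  0.12  ]
knob [-0.0007  0.0009 -0.026 ]
```

move_arm(
  deltas=[0.0017,0.0006,0.01,0,0,0,0.1,0.0017,0.0006,0.02,0,0,0,0.1,0.0017,0.0006,0.025,0,0,0,0.1,0.0017,0.0006,0.028,0,0,0,0.1,0.0017,0.0006,0.031,0,0,0,0.1,0.0017,0.0006,0.033,0,0,0,0.1,0.0017,0.0006,0.035,0,0,0,0.1,0.0017,0.0006,0.037,0,0,0,0.1],
)

```text
t: 16.73
tool_pos: [0.5119, 0.1764, 0.1337]
orientation: [1.866, 2.527, 0.0]
force: [-0.3, -0.1, -1.4]
opening: 0.0238
gripper_force: 12.0
```

No contact force with the tip 5 mm into the hole. Lowering to the floor.

move_arm(
  deltas=[0,0,0.005,0,0,0,0.1,0,0,0.01,0,0,0,0.1,0,0,0.015,0,0,0,0.1,0,0,0.02,0,0,0,0.1,0,0,0.025,0,0,0,0.1,0,0,0.03,0,0,0,0.1,0,0,0.034,0,0,0,0.1,0,0,0.036,0,0,0,0.1,0,0,0.037,0,0,0,0.1],
)

```text
t: 17.85
tool_pos: [0.5118, 0.1764, 0.0966]
orientation: [-1.866, -2.528, 0.0]
force: [-0.6, -0.2, -0.2]
opening: 0.0237
gripper_force: 12.0
```

move_arm(
  deltas=[0,0,0,0,0,0,0.5,0,0,0,0,0,0,0.5,0,0,0,0,0,0,0.5,0,0,-0.03,0,0,0,0.5,0,0,-0.06,0,0,0,0.5,0.02,0,-0.1,0,0,0,0.5,0.048,0,-0.11,0,0,0,0.5,0.048,0,-0.11,0,0,0,0.5,0.048,0,-0.11,0,0,0,0.5],
)

```text
t: 18.98
tool_pos: [0.4975, 0.2217, 0.2059]
orientation: [-1.865, -2.528, 0.002]
force: [-0.8, -0.9, -0.6]
opening: 0.0464
gripper_force: 0.0
```

Run:
```python
from h import *
im,d,W,K=snap('wrist','w7'); P=cloud(d,W,K)
T=np.array(robot.camera_model('wrist')['tool_from_camera']); q=cloud(d,T,K)
near=(abs(P[...,0]-.498)<.045)&(abs(P[...,1]-.22)<.09)
for z0,z1 in [(.081,.094),(.053,.060),(.108,.126)]:
    m=near&(P[...,2]>z0)&(P[...,2]<z1)
    nl,lab,st,c=cv2.connectedComponentsWithStats(m.astype(np.uint8))
    for i in range(1,nl):
        if st[i,4]>30:
            k=lab==i; print(z0,st[i,4],c[i].round(),'world',P[k].mean(0).round(4),'tool circle mm',cv2.minEnclosingCircle((q[k][:,:2]*1000).astype(np.float32)),P[k][:,2].max().round(4))
delta([.498,.221,.082],107)
```

```text
0.081 163 [256. 143.] world [0.4828 0.2692 0.0862] tool circle mm ((49.07230758666992, 0.22105957567691803), 7.37493371963501) 0.0907
0.081 374 [256. 190.] world [0.4971 0.2222 0.0873] tool circle mm ((-0.8613904118537903, -0.1703479140996933), 12.040882110595703) 0.091
0.053 305 [256. 138.] world [0.4823 0.2708 0.0551] tool circle mm ((49.14179611206055, 0.1225731149315834), 16.827539443969727) 0.0593
0.053 232 [256. 178.] world [0.4957 0.2276 0.0552] tool circle mm ((-0.5723084807395935, 0.15839432179927826), 16.84992218017578) 0.0598
0.108 494 [257. 245.] world [0.5124 0.1769 0.1178] tool circle mm ((-48.963871002197266, 1.2296139001846313), 12.21471118927002) 0.1211
t 19.02 pos [0.4974 0.2215 0.2056] F [ 0.4 -0.4 -0.4] open 0.0467
shift [-0.0006  0.0007  0.1236] turn [-0.002  0.     0.002]
```

View pics/w7.png

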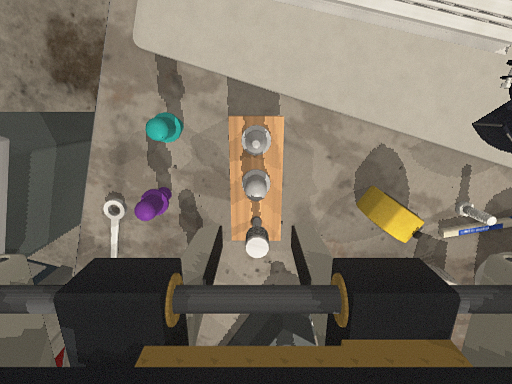

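The feeler is seated (knob at (257,245), top 0.12 m), and the post sits under the tool at (256,187). Grasping the post.

move_arm(
  deltas=[-0.0007,0,0.04,0,0,0,0.5,-0.0007,0,0.08,0,0,0,0.5,-0.0007,0,0.115,0,0,0,0.5,-0.0007,0,0.134,0,0,0,0.5,-0.0007,0,0.134,0,0,0,0.5,-0.0007,0,0.134,0,0,0,0.1,-0.0007,0,0.134,0,0,0,0.1,-0.0007,0,0.134,0,0,0,0.1,-0.0007,0,0.134,0,0,0,0.1,-0.0007,0,0.134,0,0,0,0.1],
  squeeze=40,
)

```text
t: 20.27
tool_pos: [0.4981, 0.2217, 0.074]
orientation: [1.865, 2.527, 0.001]
force: [-4.0, -1.6, 7.5]
opening: 0.0233
gripper_force: 40.0
```

move_arm(
  deltas=[0,0,-0.02,0,0,0,0.1,0,0,-0.045,0,0,0,0.1,0,0,-0.075,0,0,0,0.1,0,0,-0.105,0,0,0,0.1,0,0,-0.125,0,0,0,0.1,0,0,-0.125,0,0,0,0.1],
)

```text
t: 21.02
tool_pos: [0.499, 0.222, 0.1996]
orientation: [1.864, 2.526, 0.005]
force: [-0.9, 0.8, -1.7]
opening: 0.0235
gripper_force: 40.0
```

Run:
```python
from h import *
snap('wrist','w8')
delta([.5658,-.178,.198],75)
```

```text
t 21.07 pos [0.4982 0.2217 0.1978] F [-0.3 -0.3 -1.6] open 0.0232
shift [-4.019e-01 -5.310e-02 -2.000e-04] turn [ 0.001 -0.     0.561]
```

move_arm(
  deltas=[-0.045,-0.006,0,0,0,0.07,0.1,-0.09,-0.012,0,0,0,0.14,0.1,-0.135,-0.018,0,0,0,0.21,0.1,-0.18,-0.024,0,0,0,0.28,0.1,-0.225,-0.03,0,0,0,0.35,0.1,-0.27,-0.036,0,0,0,0.42,0.1,-0.315,-0.042,0,0,0,0.49,0.1,-0.36,-0.048,0,0,0,0.561,0.1,-0.4035,-0.054,0,0,0,0.561,0.1,-0.4035,-0.054,0.04,0,0,0.561,0.1,-0.4035,-0.054,0.065,0,0,0.561,0.1,-0.4035,-0.054,0.065,0,0,0.561,0.1],
)

```text
t: 22.58
tool_pos: [0.5622, -0.1789, 0.1279]
orientation: [-2.487, -1.908, 0.006]
force: [0.3, -0.2, -1.5]
opening: 0.0234
gripper_force: 40.0
```

Run:
```python
from h import *
im,d,W,K=snap('wrist','w9')
delta([.5654,-.1798,.13],75)
im2=cv2.resize(im[140:340,190:320],None,fx=3,fy=3,interpolation=2); cv2.imwrite('pics/c9.png',im2[:,:,::-1])
```

```text
t 22.62 pos [ 0.5636 -0.1793  0.1303] F [-0.4 -0.  -0.3] open 0.0234
shift [-0.      0.0019  0.0003] turn [-0.005 -0.001 -0.   ]
```

View pics/c9.png

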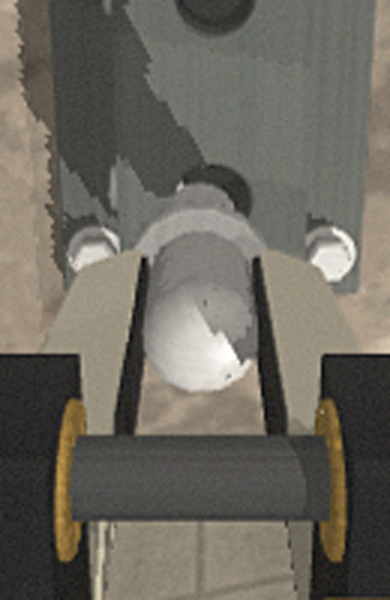

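The post's nose hides part of socket 0. The visible right rim is at crop (252,195), and socket 1's centre is at about (216,0). I'll measure the lateral offset from the rims.

Run:
```python
from h import *
im,d,W,K=load('w9'); P=cloud(d,W,K); T=np.array(robot.camera_model('wrist')['tool_from_camera']); q=cloud(d,T,K)
c=np.array([.5887,-.0929]);u=np.array([.2588,.9659]);n=np.array([.9659,-.2588])
m=(abs(P[...,2]-.058)<.003); a=(P[...,:2]-c)@u; b=(P[...,:2]-c)@n
m&=(abs(a)<.125)&(abs(b)<.035)
for lo in [-.06,-.01,.04]:
    k=m&(a>lo)&(a<lo+.03); 
    if k.sum()>50: print('edges in rail x (mm)',np.percentile(b[k],[.5,99.5])*1000,'tool y',np.percentile(q[k][:,1],[.5,99.5])*1000)
R=W[:3,:3]@T[:3,:3].T
# dome/shoulder of post in tool
for z0,z1 in [(-.030,-.009),(.013,.022)]:
    k=(q[...,2]>z0)&(q[...,2]<z1)&(abs(q[...,0])<.025)&(abs(q[...,1])<.0185); print(z0,k.sum(),np.percentile(q[k],[1,99],axis=0).round(4))
print('tool z',R[:,2].round(4))
g=cv2.cvtColor(im,cv2.COLOR_RGB2GRAY)
for row in [140,144,205]: print(row,[(x,int(g[row,x])) for x in range(245,280)])
z=.1303-.058
for uv in [(274,205),(190+176/3,143),(190+256/3,143)]: print(onplane(uv,z,T,K).round(4))
```

```text
edges in rail x (mm) [-27.73961875  27.71839324] tool y [-23.80141822  31.65723572]
edges in rail x (mm) [-27.69759392  27.7294503 ] tool y [-23.78284921  31.64583797]
edges in rail x (mm) [-27.81842792  27.59610027] tool y [-23.92977012  31.48801817]
-0.03 1718 [[-0.0095 -0.018  -0.0294]
 [ 0.011   0.0179 -0.0094]]
0.013 503 [[ 0.0034 -0.0136  0.0134]
 [ 0.0165  0.0149  0.0214]]
tool z [-0.0076  0.0032 -1.    ]
140 [(245, 108), (246, 110), (247, 105), (248, 73), (249, 55), (250, 39), (251, 52), (252, 61), (253, 62), (254, 62), (255, 63), (256, 61), (257, 62), (258, 59), (259, 60), (260, 59), (261, 60), (262, 62), (263, 61), (264, 61), (265, 62), (266, 64), (267, 60), (268, 65), (269, 63), (270, 55), (271, 50), (272, 46), (273, 53), (274, 70), (275, 94), (276, 111), (277, 108), (278, 107), (279, 107)]
144 [(245, 107), (246, 106), (247, 110), (248, 104), (249, 87), (250, 62), (251, 58), (252, 54), (253, 52), (254, 54), (255, 60), (256, 62), (257, 59), (258, 63), (259, 66), (260, 62), (261, 62), (262, 65), (263, 62), (264, 61), (265, 64), (266, 58), (267, 50), (268, 48), (269, 49), (270, 51), (271, 50), (272, 53), (273, 71), (274, 108), (275, 111), (276, 103), (277, 106), (278, 103), (279, 109)]
205 [(245, 85), (246, 99), (247, 102), (248, 124), (249, 125), (250, 127), (251, 128), (252, 125), (253, 128), (254, 124), (255, 127), (256, 127), (257, 125), (258, 133), (259, 124), (260, 128), (261, 131), (262, 123), (263, 132), (264, 131), (265, 131), (266, 56), (267, 50), (268, 48), (269, 47), (270, 58), (271, 57), (272, 48), (273, 69), (274, 95), (275, 106), (276, 108), (277, 106), (278, 108), (279, 108)]
[0.0009 0.0162 0.0723]
[ 0.0554 -0.0058  0.0723]
[0.0554 0.0163 0.0723]
```

The arm was still settling when that picture was taken. I'll wait, then measure again.

move_arm(
  deltas=[0,0,0,0,0,0,0.1,0,0,0,0,0,0,0.1,0,0,0,0,0,0,0.1,0,0,0,0,0,0,0.1],
)

```text
t: 23.12
tool_pos: [0.5654, -0.18, 0.1331]
orientation: [2.492, 1.912, 0.001]
force: [-1.3, 0.3, -1.6]
opening: 0.0229
gripper_force: 40.0
```

Run:
```python
from h import *
im,d,W,K=snap('wrist','w10'); P=cloud(d,W,K); T=np.array(robot.camera_model('wrist')['tool_from_camera']); q=cloud(d,T,K)
delta([.5654,-.1798,.13],75)
c=np.array([.5887,-.0929]);u=np.array([.2588,.9659]);n=np.array([.9659,-.2588])
a=(P[...,:2]-c)@u; b=(P[...,:2]-c)@n
m=(abs(P[...,2]-.058)<.003)&(abs(a)<.1)&(abs(b)<.035)
print('tool y rail edges',np.percentile(q[m][:,1],[.5,99.5])*1000,np.percentile(b[m],[.5,99.5])*1000)
k=(q[...,2]>-.02)&(q[...,2]<.0)&(abs(q[...,0])<.025)&(abs(q[...,1])<.0135); print('grip y',np.percentile(q[k][:,1],[1,99]).round(4))
k=(q[...,2]>.013)&(q[...,2]<.022)&(abs(q[...,0])<.025)&(abs(q[...,1])<.0185); print('shoulder circle',cv2.minEnclosingCircle((q[k][:,:2]*1000).astype(np.float32)))
g=cv2.cvtColor(im,cv2.COLOR_RGB2GRAY); hole=((g<78)*255).astype(np.uint8)
for row in [142]:
    x=np.where(hole[row,240:290])[0]+240; print([onplane((e,row),.072,T,K).round(4) for e in (x[0],x[-1])])
print((W[:3,:3]@T[:3,:3].T)[:,2].round(4))
```

```text
t 23.18 pos [ 0.5653 -0.1799  0.133 ] F [-0.7 -0.1 -0.4] open 0.0231
shift [0.0002 0.0001 0.003 ] turn [ 0.  0. -0.]
tool y rail edges [-27.88857774  27.60606367] [-27.80576304  27.68745345]
grip y [-0.0129  0.0129]
shoulder circle ((6.794746398925781, 0.32686805725097656), 15.350241661071777)
[array([ 0.0563, -0.0089,  0.072 ]), array([0.0563, 0.0102, 0.072 ])]
[ 7.e-04 -3.e-04 -1.e+00]
```

Settled: the post is centred on the rail to within 0.2 mm and upright. Pressing in gradually, with the grip at 25 N so it slips before the force limit.

move_arm(
  deltas=[0,0,0.004,0,0,0,0.1,0,0,0.008,0,0,0,0.1,0,0,0.012,0,0,0,0.1,0,0,0.016,0,0,0,0.1,0,0,0.02,0,0,0,0.1,0,0,0.022,0,0,0,0.1,0,0,0.022,0,0,0,0.1],
  squeeze=25,
)

```text
t: 24.05
tool_pos: [0.5651, -0.1799, 0.1105]
orientation: [-2.492, -1.912, 0.0]
force: [-0.7, 0.1, -1.0]
opening: 0.0235
gripper_force: 25.0
```

move_arm(
  deltas=[0,0,0.002,0,0,0,0.1,0,0,0.004,0,0,0,0.1,0,0,0.006,0,0,0,0.1],
)

```text
t: 24.42
tool_pos: [0.5654, -0.18, 0.1047]
orientation: [2.492, 1.912, 0.001]
force: [1.5, -0.9, 0.7]
opening: 0.0235
gripper_force: 25.0
```

Inside the socket and starting to feel the ball.

move_arm(
  deltas=[0,0,0.002,0,0,0,0.1,0,0,0.004,0,0,0,0.1,0,0,0.006,0,0,0,0.1],
)

```text
t: 24.8
tool_pos: [0.5657, -0.1801, 0.099]
orientation: [2.492, 1.912, 0.001]
force: [2.5, 0.2, 1.6]
opening: 0.0235
gripper_force: 25.0
```

move_arm(
  deltas=[0,0,0.002,0,0,0,0.1,0,0,0.004,0,0,0,0.1,0,0,0.006,0,0,0,0.1],
)

```text
t: 25.18
tool_pos: [0.5654, -0.1801, 0.0926]
orientation: [2.492, 1.912, 0.0]
force: [4.1, -0.8, -0.6]
opening: 0.023
gripper_force: 25.0
```

move_arm(
  deltas=[0,0,0.002,0,0,0,0.1,0,0,0.004,0,0,0,0.1,0,0,0.006,0,0,0,0.1],
)

```text
t: 25.55
tool_pos: [0.5652, -0.18, 0.0866]
orientation: [2.492, 1.912, 0.0]
force: [4.4, -0.8, -0.2]
opening: 0.0234
gripper_force: 25.0
```

move_arm(
  deltas=[0,0,0.002,0,0,0,0.1,0,0,0.003,0,0,0,0.1,0,0,0.003,0,0,0,0.1],
)

```text
t: 25.92
tool_pos: [0.5643, -0.1795, 0.0829]
orientation: [-2.491, -1.911, 0.002]
force: [0.1, 0.0, -2.1]
opening: 0.0235
gripper_force: 25.0
```

move_arm(
  deltas=[0,0,0.001,0,0,0,0.1,0,0,0.0015,0,0,0,0.1,0,0,0.0015,0,0,0,0.1],
)

```text
t: 26.3
tool_pos: [0.565, -0.1799, 0.0821]
orientation: [-2.492, -1.912, 0.0]
force: [-1.5, 0.6, -0.6]
opening: 0.0235
gripper_force: 25.0
```

The side force from the ball is gone, so it has snapped in. A little further to feel the shoulder seat.

move_arm(
  deltas=[0,0,0.001,0,0,0,0.1,0,0,0.001,0,0,0,0.1],
)

```text
t: 26.55
tool_pos: [0.5651, -0.1799, 0.082]
orientation: [-2.492, -1.912, 0.0]
force: [-5.1, 2.0, 8.0]
opening: 0.0233
gripper_force: 25.0
```

move_arm(
  deltas=[0,0,0.001,0,0,0,0.1,0,0,0.001,0,0,0,0.1],
)

```text
t: 26.8
tool_pos: [0.5651, -0.1799, 0.082]
orientation: [-2.492, -1.912, 0.0]
force: [-8.7, 4.7, 15.2]
opening: 0.0231
gripper_force: 25.0
```

The shoulder is on the rail: z has stopped and the force is rising. Releasing and backing off.

move_arm(
  deltas=[0,0,-0.002,0,0,0,0.1,0,0,-0.002,0,0,0,0.5,0,0,-0.002,0,0,0,0.5,0,0,-0.002,0,0,0,0.5,0,0,-0.002,0,0,0,0.5,0,0,-0.03,0,0,0,0.5,0,0,-0.07,0,0,0,0.5,0,0,-0.12,0,0,0,0.5,0,0,-0.12,0,0,0,0.5,0,0,-0.12,0,0,0,0.5],
)

```text
t: 28.05
tool_pos: [0.565, -0.1799, 0.1998]
orientation: [-2.493, -1.912, 0.0]
force: [-0.9, -0.5, 0.0]
opening: 0.0465
gripper_force: 0.0
```

Run:
```python
from h import *
im,d,W,K=snap('wrist','w11'); P=cloud(d,W,K)
c=np.array([.5654,-.1798])
r=np.linalg.norm(P[...,:2]-c,axis=-1)
for z0,z1 in [(.083,.105),(.0615,.0675)]:
    k=(r<.025)&(P[...,2]>z0)&(P[...,2]<z1); print(z0,k.sum(),cv2.minEnclosingCircle((P[k][:,:2]*1000).astype(np.float32)),np.percentile(P[k][:,2],[50,99]).round(4))
im,d,W,K=snap('top','t2'); P=cloud(d,W,K)
k=(np.linalg.norm(P[...,:2]-[.512,.173],axis=-1)<.02)&(P[...,2]>.1); print('feeler',k.sum(),P[k].mean(0).round(4))
print(robot.read_state()['force'].round(1))
```

```text
0.083 445 ((566.121337890625, -180.23541259765625), 11.942037582397461) [0.0956 0.0981]
0.0615 235 ((566.1175537109375, -180.568115234375), 16.881837844848633) [0.063  0.0667]
feeler 104 [0.5129 0.1721 0.1179]
[ 0.2  0.1 -0.8]
```

Dome top is at 0.098 m and the shoulder top at 0.063–0.064 m, so the post is upright and seated. The feeler stands in its hole.

```bash
python3 -c "
from plant import robot
print(robot.close_job())"
```

```text
the job is handed in; nothing more can be done
None
```

The job is handed in, with no verdict shown: I felt socket 0 as the clear one, put the feeler back in its hole, and pressed the dome-topped post into socket 0 until it snapped in and its shoulder seated, at about 28 s of the 72 s allowed.

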